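Hang the shelf lamp on its keyhole stud

TASK

Pick up the loose shelf lamp and hang it on the upright whose stud is still free: slip the keyhole in its back plate over the stud's head, then slide it straight down until it is fully home behind the head, and let go. Feel your way and do not force it, as the stud bends if pushed hard; leave the other stock on the bench where it is.

Things in the scene. Friction and masses are not known exactly. Their poses are not given: they have to be found in the camera images.
- lamp: The loose shelf lamp, 0.24 to 0.38 kg, standing on the bench: a bare steel back plate 60 wide, 100 tall, 4 mm thick, and an aluminium housing 38 wide, 30 tall, 90 mm long standing out from the plate's lower end. Origin: underside, mid width, in the plate's rear face (which goes against the upright). x points from that face out along the housing (plate x 0 to 4, housing x 4 to 94), z up.
- lamp_grip (a point): A good place to grip the lamp from above, across the housing (38 mm, along y): 45 mm out from the plate's rear face, 22 mm above the underside.
- keyhole_entry (a point): Centre of the wide part of the lamp's keyhole, 20 mm across, in the plate's rear face, 50 mm above the lamp's underside.
- keyhole_seat (a point): Where the stud's axis lies when the lamp is fully home: top end of the slot (10 mm wide, straight up from the wide part), in the plate's rear face, 78 mm above the underside, 28 mm above keyhole_entry. Beside the slot two lips, with ramps 60 to 74 mm above the underside, thicken the plate from 4 to 7 mm on its outer side, so the stud's head is drawn out and clamps.
- upright: The green steel upright with the free stud, fixed to the bench: 80 wide, 185 tall. Its face, at its x = 0, looks along its x, away from the robot to the far side of the bench; foot and flanges lie behind the face, x 0 to -92 mm. Origin: on the bench, in the plane of the face, mid width; z up.
- slot_left (a point): The +y end of the short level slot, 36 mm long, in the middle of the upright's face in which the free stud is clamped, 160 mm above the bench, in the plane of the face; axes as the upright. The stud's axis is at this height, anywhere from 5 to 31 mm from this end, where it was clamped fast: look or feel for it.
- slot_right (a point): The -y end of that slot, 36 mm from slot_left. The stud stands out along x: shank 6 mm thick, bevelled head 17 mm across from 6 to 11 mm off the face. A spring holds it in; it gives up to 6 mm outwards. Pushing the lamp home takes about 3 to 6 N down beyond its weight, over the last 18 mm, then it stops dead. A push of over 25 N on stud or upright bends it.
- upright_used: A second upright of the same make, fixed, whose stud already carries a lamp of the same kind, fully home. Same origin and axes.
- carton: Cardboard carton 75 x 55 x 45 mm; origin under its centre.
- bearing: Ball bearing lying flat, 52 mm across, 16 mm high; origin under its centre.
- oil_filter: Dark metal oil filter canister, 66 mm across, 80 mm high; origin under its centre.
- blue_box: Blue parts box 60 x 90 x 40 mm; origin under its centre.
- spanner: Steel spanner lying flat; origin under its middle.
Mind the look-alikes: they are no part of the job. Leave any green or red look-alike of the lamp alone.

How it is judged (in metres and radians):
On the way, in this order (a step that is already met when the one before it is completed fails the run):
1. the lamp is lifted clear of the bench (height (world z) of lamp above 0.05 m), for 0.2 s.
2. the wide part of the keyhole is over the stud's head, with the plate behind the head and not yet slid down (x of keyhole_entry in the frame of slot_left between -0.003 and 0.0045 m and y of keyhole_entry in the frame of slot_left between -0.035 and -0.001 m and z of keyhole_entry in the frame of slot_left between -0.008 and 0.006 m), for 0.05 s.
At the end, for the whole second after the job is handed in: The lamp hangs still on the free stud, let go: the seat of its keyhole within 3 mm in height of the stud's axis (and within the slot's length, 1 to 35 mm from slot_left), the plate's rear face within 3 mm of the upright's face and flat against it (within 0.06 rad upright, 0.08 rad square) (x of keyhole_seat in the frame of slot_left between -0.0025 and 0.003 m and y of keyhole_seat in the frame of slot_left between -0.035 and -0.001 m and z of keyhole_seat in the frame of slot_left between -0.003 and 0.003 m and angle between the z axis of lamp and the z axis of upright, either way round below 0.06 rad and angle between the x axis of lamp and the x axis of upright, either way round below 0.08 rad and linear speed of lamp below 0.02 m/s); the robot touches nothing.
It fails at once if the lamp is forced against the upright or its stud with more than 40 N, counting all contacts between them, the spring's clamping (about 12 N) included (contact force between lamp and upright above 40 N).
It fails at once if any of the other stock (carton, bearing, oil filter, blue box, spanner) is moved more than 20 mm (distance of any of carton, bearing, oil_filter, blue_box, spanner from where it was at the start of the episode above 0.02 m).
It also fails if it takes over 72 s, if anything falls off the work surface, if the arm or the gripper's body presses on something with over 40 N, if the wrist force passes 120 N, or if a joint passes its speed limit or range.

ROBOT

A 7-joint arm with a two-finger parallel gripper is mounted at the origin on the work surface. World frame = base frame: x ahead of the robot, y to its left, z up, the work surface at z = 0. Lengths are in mm, angles in degrees, forces in N, time in s.
With the tool pointing down it reaches from about 400 to 875 mm from the base axis. Payload 4.4 kg.
Tool frame: the origin (TCP) lies between the finger pads; the fingertips stand 8 mm ahead of it and the grasp point (between the pads) lies 11 mm behind it; z points along the fingers, y is the line along which they close (so a half turn about z gives the same grasp; the last joint's range is limited). The gripper opens to 85 mm and grips with 20 to 120 N. Pads are 22 mm wide; open, the fingers measure 114 mm over their backs; the gripper's body (76 mm by 85 mm) begins 54 mm behind the grasp point. The pads swing forward as they close: fully open they stand 13 mm farther back than shut.
Start: joints at [62.75, 36.005, 2.206, 86.941, -1.547, 57.084, -1.146], TCP at [259.005, -596.183, 239.313] pointing down, gripper open.
Joint ranges: [-175.42, 175.42], [-21.48, 121.26], [-71.46, 75.88], [10.55, 141.38], [-63.04, 243.04], [13.31, 113.54], [-168.57, 168.57]. Speed limits (degrees/s): [147.25, 147.25, 180, 180, 180, 180, 180].

INTERFACE

Orientations are given as [roll, pitch, yaw] about the fixed x, y, z axes, in that order (R = Rz(yaw) Ry(pitch) Rx(roll)).
In Python, from workcell import * gives the robot as it stands. The module is installed in compiled form; this text tells all that it offers. Calls block until the motion is done:
- move_ptp(position, orientation): joint-space move of the TCP to a pose.
- move_l(position, attitude=None, speed=150): straight line of the TCP; attitude=None keeps the orientation; speed is the mean speed in mm/s.
- set_joints(angles): joint-space move.
- command_gripper(opening, f_grip=None): finger opening in mm; f_grip is the grip in N (None keeps the last); returns when the fingers have stopped.
- sleep(seconds).
- solve_ik(position, orientation): joint angles nearest the present ones, or None.
- state(): the state.
- read_camera(name): name is "scene" or "side" or "wrist"; returns the picture (384x512x3 uint8, red, green, blue); there is no depth.
- calibration(name): a dict with "K" (3x3 intrinsics, pixels), "rvec" (rotation vector, rad) and "tvec" (3), from world to camera coordinates, as OpenCV has them; the wrist camera has in their place "T_tool_cam" (4x4, takes a point from camera to tool coordinates, whose origin is the TCP and whose axes are the flange's). Camera axes: x right, y down, z forward; pixel columns grow to the right and rows downward; lengths in mm; the calibration is good to about 2 mm. A picture is of the moment at which its call begins: read the wrist's pose just before it. calibration takes no time and is no camera call.
A pose or a line that the arm cannot do raises IKError and nothing moves.
- finish_job(): hands the job in; it is judged then, once.
The state is a dict: "clock": time; "joint_pos": joint angles; "qd": joint speeds; "joint_efforts": joint torques, N m; "tool_pos": TCP position; "orientation": TCP orientation; "wrist_force": force on the tool from outside, world axes, zero at the start; "wrist_torque": the same for the moment, N m; "finger_gap": finger opening in mm; "finger_force": force on a finger pad.
Only numpy, scipy, OpenCV 4.12 (cv2) and the standard library are available. Lean on these libraries where they do the work, as an engineer would, in place of code of your own. Each camera call takes 0.05 s, during which the arm holds its last target. There are 200 camera calls.

## Working session

There is one attempt and no reset: what is moved stays moved. The work goes in short steps, each a Python script; the robot and the scene stay as the last script left them, time stands still between calls to the robot, and variables do not carry over. Pictures are saved under pics/ and viewed, at most 10 in all, crops included, and the job is handed in when it is done.

```bash
mkdir -p pics; cat > h.py <<'E'
from workcell import *
import numpy as np, cv2
def cam(n):
    c=calibration(n)
    K=np.array(c["K"],float)
    R=cv2.Rodrigues(np.array(c["rvec"],float))[0]; t=np.array(c["tvec"],float).ravel()
    return K,R,t
def proj(n,P):
    K,R,t=cam(n); p=(K@(R@np.atleast_2d(P).T+t[:,None])); return (p[:2]/p[2]).T
def ray(n,uv):
    K,R,t=cam(n); return -R.T@t, R.T@np.linalg.inv(K)@np.array([uv[0],uv[1],1.])
def onz(n,uv,z):
    o,d=ray(n,uv); return o+d*(z-o[2])/d[2]
def save(im,f): cv2.imwrite('pics/'+f,im[:,:,::-1])
E
python3 - <<'E'
from h import *
a=read_camera("scene");b=read_camera("side")
np.savez('v0.npz',a=a,b=b)
save(a,'s0.png');save(b,'d0.png')
for n in("scene","side"):
    print(n,-cam(n)[1].T@cam(n)[2],cam(n)[0][0,0], cam(n)[1][2])
s=state();print(s['tool_pos'],s['orientation'],s['wrist_force'],s['clock']);print(calibration('wrist'))
E
```

```text
scene [1203.00234761  719.83623181  785.06851481] 444.54902376363634 [-0.54817636 -0.62575947 -0.55491239]
side [ 518.73833069 -835.20327299  644.23182114] 378.9621596654346 [ 0.02595778  0.84620187 -0.53222982]
[ 258.79666238 -595.68760094  238.4903023 ] [-1.79905207e+02  1.04361957e-03  2.34794845e+01] [ 0.04186914 -0.60402757 -0.4998454 ] 0.1
{'K': array([[291.27234115,   0.        , 259.50128039],
       [  0.        , 291.27234115, 193.78653631],
       [  0.        ,   0.        ,   1.        ]]), 'T_tool_cam': array([[-7.64403708e-04, -9.65543350e-01, -2.60241148e-01,
         6.56083183e+01],
       [ 9.99999684e-01, -6.80642635e-04, -4.11977494e-04,
        -3.96984339e-01],
       [ 2.20650909e-04, -2.60241380e-01,  9.65543565e-01,
        -1.35099041e+02],
       [ 0.00000000e+00,  0.00000000e+00,  0.00000000e+00,
         1.00000000e+00]])}
```

View pics/s0.png

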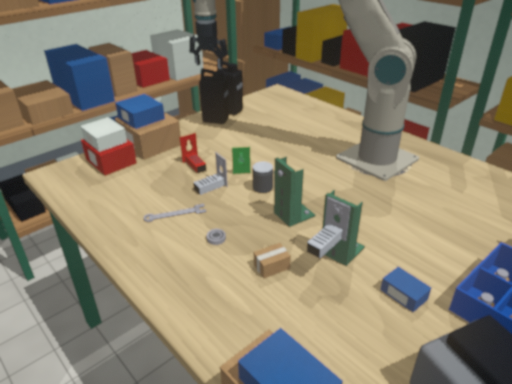

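View pics/d0.png

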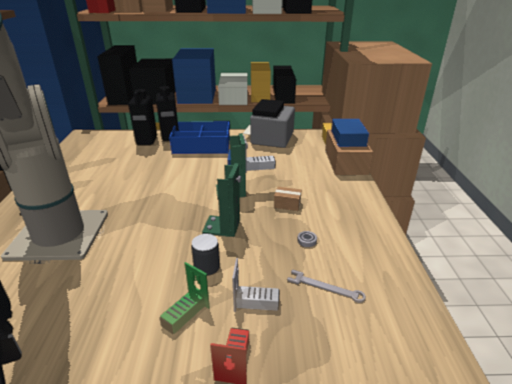

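In the scene view, these could be taken for the lamp: the bare-steel lamp at (210,183), the red one at (193,155), the green one at (241,160), and the hung lamp at (330,235). By the description it is the steel/aluminium one, which is at (258,290) in the side view. The upright at (290,190) has the free stud. I'll check that choice in one close montage.

```bash
python3 - <<'E'
from h import *
v=np.load('v0.npz');a,b=v['a'],v['b']
def cr(im,x,y,w,h,s): return cv2.resize(im[y:y+h,x:x+w],None,fx=s,fy=s,interpolation=cv2.INTER_CUBIC)
A=cr(a,185,145,50,50,6);B=cr(a,262,150,60,80,5)
C=cr(b,220,255,65,60,6);D=cr(b,195,155,60,85,5)
M=np.zeros((600,800,3),np.uint8)
# two rows
for im,x,y in((cr(a,185,145,50,50,6),0,0),(cr(b,220,255,66,50,6),0,300),(cr(a,262,150,66,75,6),400,0),):
    h,w=im.shape[:2];h=min(h,600-y);w=min(w,800-x);M[y:y+h,x:x+w]=im[:h,:w]
D=cr(b,200,160,66,25,6); D=cr(b,195,160,60,80,1.8); M[455:455+144,500:608]=D
save(M,'m1.png')
E
```

```text
(no output)
```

View pics/m1.png

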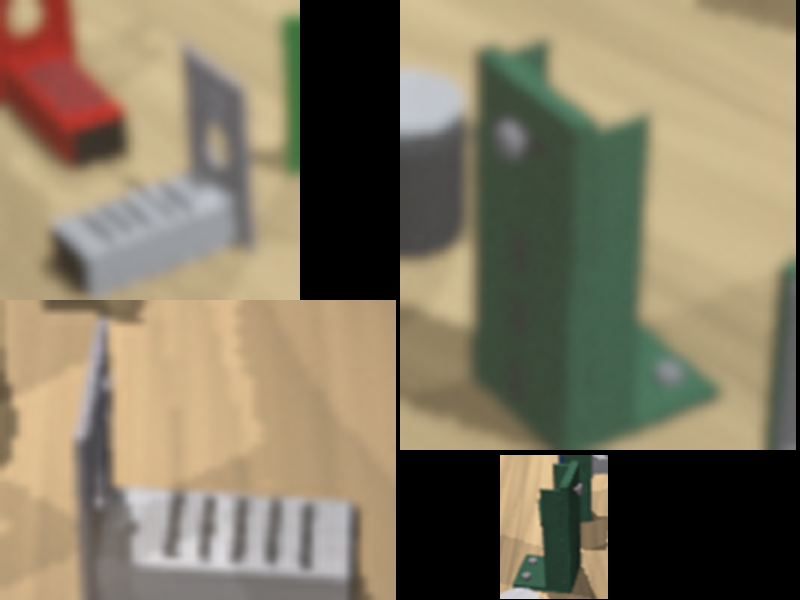

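The crops show that the loose steel lamp stands upright, with its housing pointing away. The free stud's head is at about scene (280.7,173) on the green upright. Next are coarse poses from these corners.

```bash
python3 - <<'E'
from h import *
np.set_printoptions(precision=1,suppress=True)
print('lamp scene plate top',onz("scene",(215.8,152.5),100),onz("scene",(225.5,159.7),100),'botR',onz("scene",(226.7,185.8),0))
print('housing',onz("scene",(194.2,182.5),30),onz("scene",(200.3,187.5),30),onz("scene",(200.3,193.3),0))
print('side plate',onz("side",(237,258.3),100),onz("side",(233.3,277.5),100))
print('side hous',onz("side",(278.7,288.3),30),onz("side",(278.3,300.8),30))
print('upright',onz("scene",(275.3,158.3),185),onz("scene",(291.2,171.7),185),onz("scene",(274.5,212.5),0),onz("scene",(290.3,225),0))
print('stud@160',onz("scene",(280.7,173),160))
E
```

```text
lamp scene plate top [ 487.5 -269.   100. ] [ 493.4 -213.5  100. ] botR [ 490.1 -219.4    0. ]
housing [ 579.4 -266.9   30. ] [ 582.  -231.4   30. ] [ 576.5 -243.     0. ]
side plate [ 492.3 -220.8  100. ] [ 486.1 -278.   100. ]
side hous [ 582.3 -241.6   30. ] [ 578.9 -277.2   30. ]
upright [479.9 -11.9 185. ] [497.6  64.2 185. ] [476.6 -15.2   0. ] [484.6  56.3   0. ]
stud@160 [493.   22.4 160. ]
```

```bash
cat >> h.py <<'E'
from scipy.spatial.transform import Rotation as Ro
TC=np.array(calibration('wrist')['T_tool_cam']);KW=np.array(calibration('wrist')['K'])
def rmat(o): return Ro.from_euler('xyz',o,degrees=True).as_matrix()
def wcam(tp,o):
    T=np.eye(4);T[:3,:3]=rmat(o);T[:3,3]=tp;return T@TC
def wray(M,uv): return M[:3,3],M[:3,:3]@np.linalg.inv(KW)@np.array([uv[0],uv[1],1.])
def wonz(M,uv,z):
    o,d=wray(M,uv);return o+d*(z-o[2])/d[2]
def wproj(M,P):
    p=KW@(M[:3,:3].T@(np.atleast_2d(P)-M[:3,3]).T);return (p[:2]/p[2]).T
def lookpose(target,dist,yaw,elev):
    """tool pose so wrist cam sees target from +x side (azimuth yaw), elevation elev, tool-x toward +x"""
    y,e=np.radians(yaw),np.radians(elev)
    n=np.array([np.cos(y)*np.cos(e),np.sin(y)*np.cos(e),np.sin(e)])
    cz=-n; cx=np.array([np.sin(y),-np.cos(y),0]); cy=np.cross(cz,cx)
    M=np.eye(4);M[:3,:3]=np.c_[cx,cy,cz];M[:3,3]=np.array(target)+dist*n
    T=M@np.linalg.inv(TC)
    return T[:3,3],Ro.from_matrix(T[:3,:3]).as_euler('xyz',degrees=True)
E
python3 - <<'E'
from h import *
np.set_printoptions(precision=1,suppress=True)
print(solve_ik([550,-250,170],[180,0,-5]),solve_ik([535,30,130],[180,0,-10]))
for e in (20,30,40,50,60):
  for d in (180,230):
    p,o=lookpose([492,22,160],d,-8,e);print(e,d,p,o,solve_ik(p,o))
E
```

```text
[ 16.1  37.2   9.1  98.7  -7.8  44.7 -66. ] [-12.8  36.   10.  111.3 -10.6  33.6 -95.8]
20 180 [512.6  18.6 197.6] [-180.    54.9   -7.9] [ -6.9  60.3  14.5  67.1 -14.2 109.3 -88.6]
20 230 [559.1  12.1 214.7] [-180.    54.9   -7.9] None
30 180 [505.8  19.6 200.7] [-180.    44.9   -7.9] [ -7.4  53.1  12.8  75.7 -12.6  97.5 -89.7]
30 230 [548.7  13.5 225.7] [-180.    44.9   -7.9] [ -6.4  55.4  13.3  65.5 -12.9 105.3 -90.4]
40 180 [498.6  20.6 202.5] [-180.    34.9   -7.9] [ -7.7  46.   10.8  84.6 -11.   85.2 -91.2]
40 230 [536.6  15.3 234.6] [-180.    34.9   -7.9] [ -7.   47.2  11.4  75.8 -10.9  92.8 -91.6]
50 180 [491.2  21.6 203. ] [-180.    24.9   -8. ] [ -8.   39.3   8.8  93.7  -9.3  72.5 -93.1]
50 230 [523.1  17.2 241.3] [-180.    24.9   -8. ] [ -7.4  39.3   9.1  86.1  -8.8  79.9 -93.5]
60 180 [483.8  22.7 202.2] [180.   14.9  -8. ] [ -8.2  33.    6.7 102.9  -7.3  59.2 -95.6]
60 230 [508.6  19.2 245.5] [180.   14.9  -8. ] [ -7.3  31.9   6.2  96.4  -6.2  66.7 -96.4]
```

```bash
python3 - <<'E'
from h import *
def shot(f):
    sleep(0.3);s=state();im=read_camera('wrist')
    np.savez(f+'.npz',im=im,M=wcam(s['tool_pos'],s['orientation']));return im
move_ptp([540,-248,240],[180,0,-5]);move_ptp([540,-248,160],[180,0,-5]);A=shot('wl')
move_ptp([540,-248,250],[180,0,-5])
p,o=lookpose([492,22,160],230,-8,30);move_ptp(p,o);B=shot('wu')
save(cv2.resize(A,(400,300)),'x.png')
save(cv2.resize(np.vstack([A[::-1,::-1],B[::-1,::-1]]),None,fx=.78,fy=.78),'w1.png');print(state()['clock'],state()['wrist_force'])
E
```

```text
4.3333 [-1.27622312  0.48360335  0.34071742]
```

View pics/w1.png

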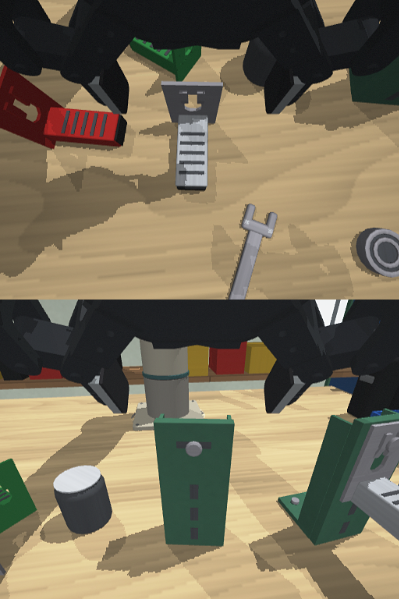

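The top (flipped wrist view) shows the lamp at about (190,135), standing square with its housing outward. The bottom shows the free upright's face with the stud head at about (193,449), to the right of centre in its slot. Now I'll extract the contours.

```bash
python3 - <<'E'
from h import *
np.set_printoptions(precision=1,suppress=True)
A=np.load('wl.npz')['im'][::-1,::-1];B=np.load('wu.npz')['im'][::-1,::-1]
h=cv2.cvtColor(B.copy(),cv2.COLOR_RGB2HSV)
c=B[150:320,190:310].copy(); 
g=((h[...,0]>60)&(h[...,0]<95)&(h[...,1]>90)).astype(np.uint8)
n,l,st,ce=cv2.connectedComponentsWithStats(g)
i=l[230,250];print('face comp',st[i])
m=(l==i).astype(np.uint8);cn=max(cv2.findContours(m,0,2)[0],key=cv2.contourArea)
print(cv2.approxPolyDP(cn,4,True)[:,0].tolist())
ho=cv2.morphologyEx(m,cv2.MORPH_OPEN,np.ones((3,3)));
k=[(cv2.contourArea(q),cv2.minEnclosingCircle(q)) for q in cv2.findContours((1-m)[160:230,205:295].copy(),1,2)[0]];print(k)
c2=A[95:255,190:290]
out=np.zeros((600,800,3),np.uint8)
u=cv2.resize(c,None,fx=3.5,fy=3.5,interpolation=2);w=cv2.resize(c2,None,fx=3.7,fy=3.7,interpolation=2)
out[:u.shape[0],:u.shape[1]]=u;out[:w.shape[0],425:425+w.shape[1]]=w[:600,:375];save(out,'z2.png')
E
```

```text
face comp [  197   147   103   168 12858]
[[206, 147], [197, 162], [213, 312], [285, 314], [299, 156], [293, 148], [290, 154], [211, 153]]
[(0.0, ((36.0, 68.0), 9.999999747378752e-05)), (0.0, ((83.0, 67.0), 9.999999747378752e-05)), (0.0, ((80.0, 67.0), 9.999999747378752e-05)), (0.0, ((58.0, 67.0), 9.999999747378752e-05)), (0.0, ((53.5, 66.5), 0.7072067856788635)), (0.0, ((65.0, 65.0), 9.999999747378752e-05)), (0.0, ((38.0, 64.0), 9.999999747378752e-05)), (0.0, ((89.0, 66.0), 3.0000998973846436)), (0.0, ((33.0, 63.0), 9.999999747378752e-05)), (0.0, ((77.0, 60.0), 9.999999747378752e-05)), (0.0, ((74.0, 60.0), 9.999999747378752e-05)), (0.0, ((70.0, 60.0), 9.999999747378752e-05)), (0.0, ((49.0, 60.0), 9.999999747378752e-05)), (0.0, ((57.0, 59.0), 9.999999747378752e-05)), (0.0, ((51.0, 59.0), 9.999999747378752e-05)), (0.0, ((85.0, 58.0), 9.999999747378752e-05)), (0.0, ((81.0, 58.0), 9.999999747378752e-05)), (0.0, ((28.0, 57.0), 9.999999747378752e-05)), (0.0, ((55.0, 56.0), 9.999999747378752e-05)), (0.0, ((45.0, 56.0), 9.999999747378752e-05)), (0.0, ((31.0, 55.0), 9.999999747378752e-05)), 
[... 2879 characters left out ...]
1.0, ((38.0, 6.5), 2.061652660369873)), (0.0, ((5.0, 6.0), 9.999999747378752e-05)), (0.0, ((86.0, 5.0), 9.999999747378752e-05)), (0.0, ((37.0, 4.0), 9.999999747378752e-05)), (0.0, ((35.0, 4.5), 0.5001000165939331)), (0.0, ((1.0, 3.0), 9.999999747378752e-05)), (0.0, ((86.0, 2.0), 9.999999747378752e-05)), (0.0, ((42.0, 2.0), 9.999999747378752e-05)), (0.0, ((32.0, 2.0), 9.999999747378752e-05)), (0.0, ((44.0, 1.5), 0.5001000165939331)), (0.5, ((88.5, 0.5), 0.7072067856788635)), (0.0, ((85.0, 0.5), 1.1181340217590332)), (0.0, ((42.0, 0.0), 9.999999747378752e-05)), (0.0, ((40.0, 0.0), 9.999999747378752e-05)), (0.0, ((27.0, 0.0), 9.999999747378752e-05)), (0.0, ((10.0, 0.0), 9.999999747378752e-05))]
```

View pics/z2.png

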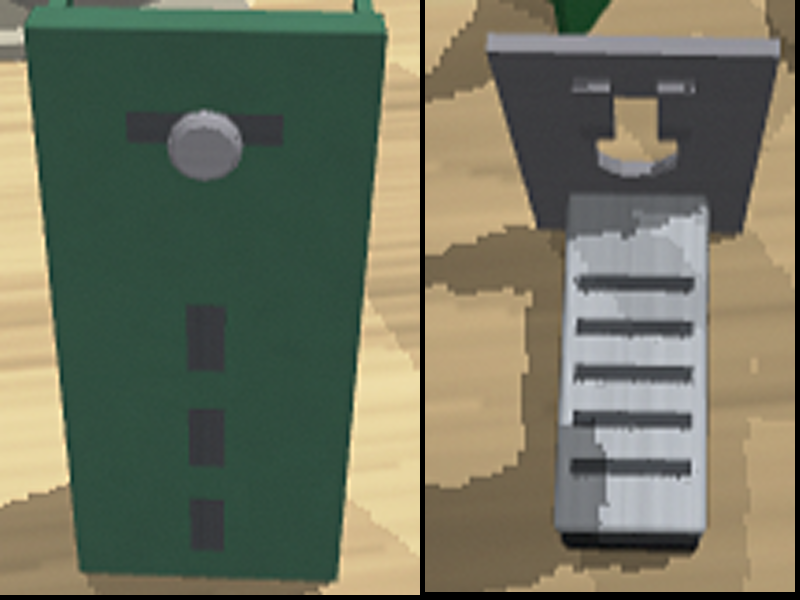

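The left crop shows the stud head at about (205,146), in the middle of the slot (ends x 127 and 283). The right crop shows the lamp's plate top edge at (488–779, 35–56) and the housing top at (556–708, 195–530). Next I'll fit the planar poses.

```bash
python3 - <<'E'
from h import *
from scipy.optimize import least_squares
np.set_printoptions(precision=2,suppress=True)
def px(p,ox,oy,s,x0): p=np.array(p,float);return np.c_[511-(ox+(p[:,0]-x0)/s-.5+.5/s),383-(oy+p[:,1]/s-.5+.5/s)]
def fit(M,P,uv,g,free_z):
    P=np.array(P,float)
    f=lambda q:(wproj(M,P@Ro.from_euler('z',q[2],degrees=True).as_matrix().T+[q[0],q[1],q[3] if free_z else 0])-uv).ravel()
    r=least_squares(f,g,loss='soft_l1');return r.x,r.fun.reshape(-1,2)
U=np.load('wu.npz')['M'];L=np.load('wl.npz')['M']
Pu=[[0,-40,185],[0,40,185],[0,-40,0],[0,40,0],[0,-18,160],[0,18,160]]
uu=px([(28,31),(384,37),(80,571),(336,580),(127,128),(283,130)],190,150,3.5,0)
for z in (0,1):
    q,r=fit(U,Pu,uu,[487,22,-8,0],z);print('upright',q);print(r.T)
Pl=[[0,-30,100],[0,30,100],[4,-30,100],[4,30,100],[94,-19,30],[94,19,30],[4,-19,30],[4,19,30]]
ul=px([(488,35),(779,40),(490,52),(778,56),(556,528),(706,530),(569,195),(708,197)],190,95,3.7,425)
for z in (0,1):
    ql,r=fit(L,Pl,ul,[487,-247,-5,0],z);print('lamp',ql);print(r.T)
# stud: head centre front at x=11
q,_=fit(U,Pu,uu,[487,22,-8,0],0)
R=rmat([0,0,q[2]]);o,d=wray(U,px([(204.5,147)],190,150,3.5,0)[0])
o=R.T@(o-[q[0],q[1],0]);d=R.T@d
print('stud in upright at x=11, x=8',o+d*(11-o[0])/d[0],o+d*(8-o[0])/d[0])
E
```

```text
upright [485.78  19.07 -10.49   0.  ]
[[ 1.53 -1.09  0.18 -0.38 -0.04  0.08]
 [ 1.56  1.52 -0.56 -0.66  0.44  0.11]]
upright [483.07  19.47 -10.43  -2.29]
[[ 0.67 -0.33 -0.25 -0.   -0.43  0.35]
 [ 0.27  0.28  0.22  0.22 -0.36 -0.66]]
lamp [ 487.19 -247.48   -6.02    0.  ]
[[ 0.11 -0.32  0.95 -0.67  0.7  -0.62  0.48 -0.43]
 [ 0.05  0.24 -0.07 -0.16 -0.74 -0.91  1.25  1.2 ]]
lamp [ 486.28 -247.43   -6.01   -2.01]
[[-0.29  0.05  0.54 -0.29  0.49 -0.48  0.34 -0.29]
 [-0.31 -0.1  -0.38 -0.46  0.06 -0.1   1.29  1.25]]
stud in upright at x=11, x=8 [ 11.     0.53 161.41] [  8.     0.36 159.64]
```

```bash
python3 - <<'E'
from h import *
np.set_printoptions(precision=2,suppress=True)
yaw=-6.0;R=rmat([0,0,yaw]);g=np.array([486.9,-247.5,0])+R@[50,0,0]
move_ptp([540,-200,260],[180,0,yaw])
move_ptp([g[0],g[1],130],[180,0,yaw]);command_gripper(70)
move_l([g[0],g[1],13],speed=120);s=state();print(s['tool_pos'],s['wrist_force'],s['finger_gap'])
command_gripper(20,80);s=state();print(s['finger_gap'],s['finger_force'],s['wrist_force'])
move_l([g[0],g[1],90],speed=120);sleep(.4)
s=state();print(s['finger_gap'],s['tool_pos'],s['orientation'],s['wrist_force'],s['wrist_torque'],s['clock'])
im=read_camera('wrist');np.savez('wg.npz',im=im,M=wcam(s['tool_pos'],s['orientation']))
A=im[::-1,::-1];save(cv2.resize(A[80:280,160:360],None,fx=3,fy=3,interpolation=2),'g.png')
E
```

```text
[ 537.16 -253.07   13.7 ] [-0.22 -0.43  0.36] 70.1320784621876
36.61050727901796 81.52533531188965 [-0.31  0.28  5.52]
36.55948486655754 [ 536.44 -252.7    89.63] [-179.99    0.03   -6.  ] [ 0.26  0.5  -3.86] [-0.01  0.    0.05] 8.8417
```

View pics/g.png

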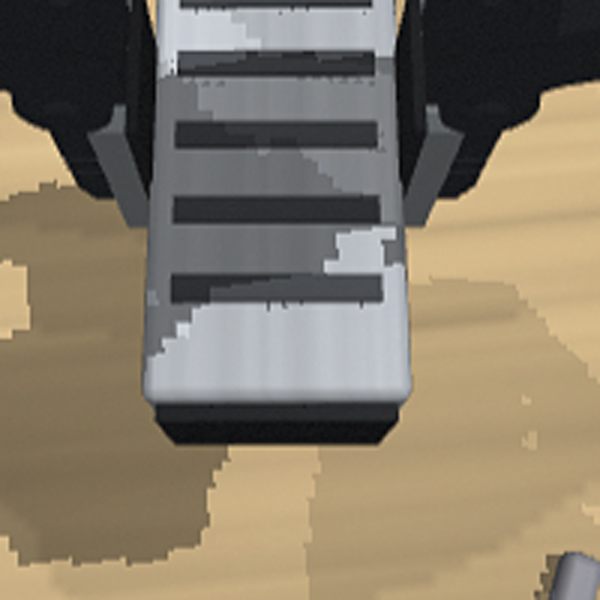

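The lamp is held at the middle of its housing, with its front edge at crop (145–410, ~400). I'll use this view to get the camera's lateral bias relative to the fingers.

```bash
python3 - <<'E'
from h import *
np.set_printoptions(precision=2,suppress=True)
M=np.load('wg.npz')['M'];tp=np.array([536.44,-252.7,89.63]);R=rmat([0,0,-6])
for p in [(145,392),(410,392),(157,60),(396,60)]:
    uv=(511-(160+p[0]/3-.33),383-(80+p[1]/3-.33));print(p,R.T@(wonz(M,uv,tp[2]+16.3)-tp))
E
```

```text
(145, 392) [ 42.26 -17.6   16.3 ]
(410, 392) [42.27 18.89 16.3 ]
(157, 60) [ -9.38 -17.75  16.3 ]
(396, 60) [-9.37 18.84 16.3 ]
```

```bash
cat >> h.py <<'E'
YAW=-10.47;RU=rmat([0,0,YAW]);O=np.array([485.0,19.2,0]);OFF=np.array([50,0,13.7])
def tcp(x,y,z): # lamp origin in upright frame -> TCP world
    return O+RU@(np.array([x,y,z])+OFF)
def lamp():
    s=state();return RU.T@(np.array(s['tool_pos'])-O)-OFF
def F(n=5):
    f=[]
    for _ in range(n): f.append(state()['wrist_force']);sleep(.02)
    return RU.T@np.mean(f,0)
def go(x,y,z,speed=20): move_l(tcp(x,y,z),[180,0,YAW],speed=speed)
E
python3 - <<'E'
from h import *
np.set_printoptions(precision=2,suppress=True)
s=state();p=s['tool_pos']
move_l([p[0],p[1],190],speed=200)
move_ptp(tcp(45,-0.15,170),[180,0,YAW]);go(45,-.15,110,100)
go(17,-.15,110,60);sleep(.3)
F0=F(10);np.save('F0.npy',F0);print('F0',F0,lamp())
for x in np.arange(16,-4,-1.):
    go(x,-.15,110,15);f=F(4)-F0;print(x,lamp(),f,flush=True)
    if abs(f).max()>4: break
print(state()['clock'])
E
```

```text
F0 [-0.03 -0.15 -2.82] [ 17.08  -0.16 109.93]
16.0 [ 15.97  -0.15 109.99] [0.11 0.32 0.49]
15.0 [ 15.    -0.14 110.03] [-0.39  0.14  0.19]
14.0 [ 14.    -0.16 110.  ] [ 0.47 -0.14 -0.03]
13.0 [ 12.99  -0.15 110.02] [ 0.2  -0.11  0.23]
12.0 [ 11.99  -0.13 109.99] [-0.17 -0.05  0.03]
11.0 [ 11.01  -0.15 110.02] [ 0.33  0.03 -0.09]
10.0 [  9.99  -0.16 110.  ] [-0.25  0.51  0.02]
9.0 [  9.03  -0.15 110.04] [0.15 0.06 0.14]
8.0 [  7.97  -0.15 110.  ] [-0.34  0.22  0.28]
7.0 [  7.    -0.16 110.  ] [ 0.21  0.05 -0.13]
6.0 [  5.99  -0.16 110.  ] [ 0.21 -0.2  -0.13]
5.0 [  4.99  -0.14 110.01] [-0.01  0.43  0.2 ]
4.0 [  3.97  -0.12 110.  ] [0.05 0.23 0.75]
3.0 [  2.98  -0.16 110.02] [-0.42  0.13 -0.27]
2.0 [  2.01  -0.14 110.02] [ 0.28 -0.14 -0.08]
1.0 [  1.42  -0.2  110.07] [ 1.02  0.   -0.84]
0.0 [  1.43  -0.2  110.24] [ 5.69  0.32 -3.26]
17.7667
```

```bash
python3 - <<'E'
from h import *
np.set_printoptions(precision=2,suppress=True)
F0=np.load('F0.npy')
go(1.0,-.15,110,15);sleep(.2);print(lamp(),F()-F0)
a=read_camera('scene');b=read_camera('side')
A=cv2.resize(a[140:240,250:330],None,fx=5,fy=5,interpolation=2);B=cv2.resize(b[140:240,190:270],None,fx=5,fy=5,interpolation=2)
save(np.hstack([A,B]),'c.png')
E
```

```text
[  1.41  -0.2  110.17] [ 4.06 -0.22  0.28]
```

View pics/c.png

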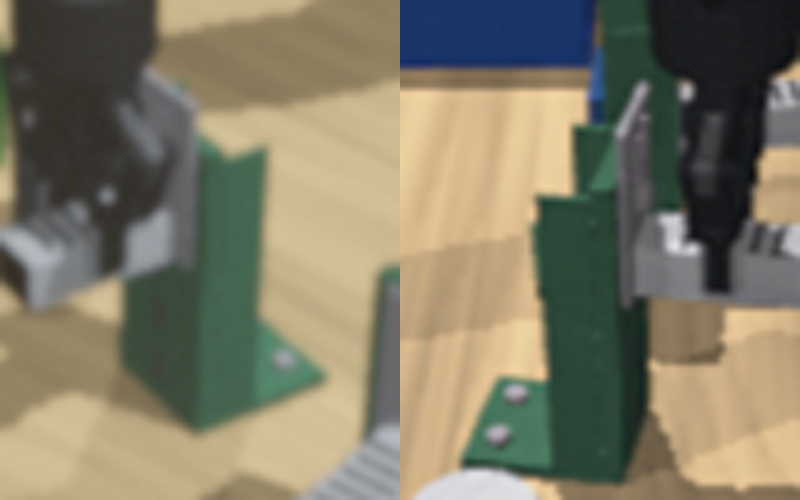

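In the crops, the plate sits flush against the upright's face at scene crop (190,190) and side crop (628,200), so the head is through the keyhole. Now I'll slide it down with force checks.

```bash
python3 - <<'E'
from h import *
np.set_printoptions(precision=2,suppress=True)
F0=np.load('F0.npy')
x,y=1.2,-.15
for z in np.r_[108:86:-1.,86:78:-.5]:
    go(x,y,z,12);f=F(3)-F0;print(z,lamp(),f,flush=True)
    if f[2]>12 or abs(f[1])>6 or abs(f[0])>9: print('stop');break
print(state()['clock'],state()['orientation'])
E
```

```text
108.0 [  1.41  -0.06 107.99] [ 4.04 -0.03  0.55]
107.0 [  1.36  -0.1  107.01] [4.32 0.03 1.02]
106.0 [  1.39  -0.13 106.01] [ 4.54 -0.12  1.18]
105.0 [  1.42  -0.18 105.01] [ 5.44 -0.41  1.42]
104.0 [  1.37  -0.2  103.96] [ 4.48 -0.23  1.16]
103.0 [  1.39  -0.17 102.92] [5.29 0.66 1.78]
102.0 [  1.4   -0.2  101.88] [4.91 0.16 1.88]
101.0 [  1.4   -0.19 100.85] [ 5.59 -0.08  1.32]
100.0 [ 1.39 -0.2  99.81] [5.03 0.39 1.96]
99.0 [ 1.4  -0.17 98.82] [5.58 0.68 1.47]
98.0 [ 1.42 -0.19 97.77] [ 5.26 -0.34  1.61]
97.0 [ 1.39 -0.17 96.76] [5.71 0.32 1.74]
96.0 [ 1.4  -0.16 95.82] [ 4.99 -0.06  2.24]
95.0 [ 1.4  -0.17 94.92] [5.14 0.37 2.48]
94.0 [ 1.39 -0.14 94.07] [4.93 0.11 4.91]
93.0 [ 1.35 -0.11 93.09] [ 5.09 -0.43  6.16]
92.0 [ 1.39 -0.14 92.07] [ 4.77 -0.28  7.28]
91.0 [ 1.38 -0.13 90.8 ] [6.33 0.13 3.89]
90.0 [ 1.38 -0.14 89.88] [5.15 0.43 5.54]
89.0 [ 1.38 -0.12 88.94] [5.63 0.13 6.2 ]
88.0 [ 1.38 -0.11 87.98] [5.57 0.3  6.9 ]
87.0 [ 1.41 -0.16 87.02] [5.93 0.5  6.78]
86.0 [ 1.37 -0.15 86.02] [5.37 0.09 7.7 ]
85.5 [ 1.41 -0.12 85.59] [ 4.31 -0.28  7.8 ]
85.0 [ 1.4  -0.13 85.12] [4.7  0.02 7.91]
84.5 [ 1.39 -0.14 84.63] [ 4.57 -0.62  8.09]
84.0 [ 1.39 -0.12 84.12] [ 4.89 -0.14  8.31]
83.5 [ 1.37 -0.15 83.61] [4.62 0.22 8.38]
83.0 [ 1.4  -0.09 83.14] [ 4.51 -0.03  8.52]
82.5 [ 1.4  -0.1  82.64] [ 4.84 -0.23  8.69]
82.0 [ 1.39 -0.14 82.14] [ 4.8  -0.4   8.64]
81.5 [ 1.4  -0.13 81.87] [ 4.65 -0.14 10.42]
81.0 [ 1.38 -0.14 81.63] [ 4.05 -0.15 13.28]
stop
28.3667 [-179.98   -0.03  -10.47]
```

```bash
python3 - <<'E'
from h import *
np.set_printoptions(precision=2,suppress=True)
go(1.4,-.14,81.9,10);sleep(.2);print(F()-np.load('F0.npy'))
command_gripper(62);sleep(.2);print(state()['wrist_force'],state()['finger_gap'])
go(12,-.14,100,40);go(30,-.14,210,120);sleep(.5)
s=state();print(s['clock'],s['wrist_force'])
a=read_camera('scene');b=read_camera('side');
A=cv2.resize(a[140:240,250:330],None,fx=5,fy=5,interpolation=2);B=cv2.resize(b[140:240,190:270],None,fx=5,fy=5,interpolation=2)
save(np.hstack([A,B]),'e.png')
E
```

```text
[ 5.23 -0.07  7.54]
[ 0.74  0.5  -0.08] 62.28685377706796
31.7167 [-0.84 -0.75  0.51]
```

View pics/e.png

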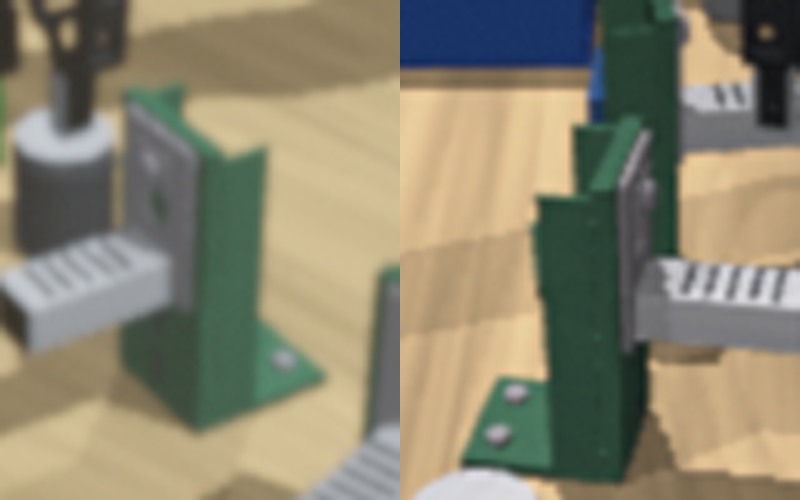

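The lamp hangs flush and square. The stud head is at the top of the slot at scene crop (150,160), and the gripper is clear.

```bash
python3 -c "
from workcell import *
print(finish_job())"
```

```text
the job is handed in; nothing more can be done
None
```

The lamp is hung fully home on the free stud, flush with the upright and let go; I handed the job in after about 32 s on the robot's clock, without seeing the verdict.

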